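# Slide the cookie pan onto the free runners of the cooling rack

## Robot

A 7-joint arm with a two-finger parallel gripper is mounted at the origin on the work surface. World frame = base frame: x ahead of the robot, y to its left, z up, the work surface at z = 0. Lengths are in m, angles in rad, forces in N, time in s.
With the tool pointing down it reaches from about 0.425 to 0.95 m from the base axis. Payload 16.7 kg.
Tool frame: the origin (TCP) lies at the very end of the fingers, on their centre line; the grasp point (between the pads) lies 19 mm behind it (manip.hold_point_z is the distance from the TCP to the grasp point, in m); x points along the fingers, z is the direction in which the jaws open and shut, and the axes are right-handed (so a half turn about x gives the same grasp; the last joint's range is limited). The gripper opens to 94 mm and grips with 3 to 60 N. Pads are 16 mm wide; open, the fingers measure 119 mm over their backs; the gripper's body (75 mm by 177 mm) begins 78 mm behind the grasp point.
Start: joints at [-1.319, 0.426, 0.074, 1.606, -0.034, 1.111, -0.067], TCP at [0.263, 0.621, 0.205] pointing down, gripper open.
Joint ranges: [-2.85, 2.85], [-0.5, 2.14], [-1.23, 1.37], [0.21, 2.46], [-1.02, 4.16], [0.16, 2.05], [-2.73, 2.73]. Speed limits (rad/s): [1.89, 1.89, 2.39, 2.39, 3.01, 3.01, 3.01].

## Interface

Orientations are given as a unit quaternion [x, y, z, w].
In Python, from bench import manip gives the robot as it stands.
- The arm moves only by the tool jog_arm, never from a script. Its argument "steps" is a list of rows, each a list of 7 numbers: the shift along the world's x, y, z in mm, then the turn, a rotation vector about the world's x, y, z in rad, then the closure, from -1 (fully open) to 1 (shut). In form: [[dx, dy, dz, wx, wy, wz, jaw], ...]. A call has 1 to 5 rows; each row shifts and turns the commanded pose from where the row before left it; what a row does not reach is not made up. A row lasts 1/8 s, in which the tool goes at most 62.5 mm and 10.7 degrees, less where a joint would pass 70% of its speed; a pose out of reach is approached as far as the arm can. A call is refused whole if a number of a shift passes 62.5 or a number of a turn 0.188, either way. A call with a gripper value outside its range is refused whole. The fingers move at their own pace and stop on an object; the grip force is fixed at half the most. Time passes only in rows, so rows that do not move let the fingers close. It gives the time, the measured TCP pose, the force and the opening at its end, in the units of the state.
- manip.state(): the state, without advancing time (a new reading comes with each control period).
- manip.get_image(name): name is "side" or "top"; returns a dict with "pixels" (480x640x3 uint8, blue, green, red), "z_map" (480x640 float32, m along the optical axis (not along the pixel's ray), 0 where there is no reading), "camera_matrix" (3x3 intrinsics, pixels), "k1" (the pictures are not rectified: a ray, as slopes to the right and down, at radius r is drawn at 1 + k1 r^2 times it, then the intrinsics apply), "world_from_camera" (4x4, takes a point from camera to world coordinates). Camera axes: x right, y up, looking along -z (the intrinsics and any distortion apply to the point x, -y, -z); pixel columns grow to the right and rows downward; lengths in m; the calibration is good to about 2 mm. A picture is of the moment at which its call begins.
- manip.hand_in(): hands the job in, once; it reports no verdict.
The state is a dict: "clock": time; "joint_positions": joint angles; "qvel": joint speeds; "effort": joint torques, N m; "position": TCP position; "tcp_rot": TCP orientation; "ft_force": force on the tool from outside, world axes, zero at the start; "torque": the same for the moment, N m; "finger_gap": finger opening in m.
Only numpy, scipy, OpenCV 4.12 (cv2) and the standard library are available. Lean on these libraries where they do the work, as an engineer would, in place of code of your own. Each camera call takes 0.05 s, during which the arm holds its last target.

## Task

Pick up the pan of cookies and slide it onto the one free pair of runners in the fuller cooling rack, the one straight ahead, then push it gently all the way in until it drops flat behind the little front lips. Keep the pan level, never force it against the rack, and leave the other trays and the things on the bench where they are.

Things in the scene. Friction and masses are not known exactly. Their poses are not given: they have to be found in the camera images.
- pan: Deep aluminium pan with five flat cookies (stuck fast, 12 mm thick, 18 mm or more from the long walls), standing on the bench. 165 (x) x 240 (y) mm over the rim, 35 high; 4 mm walls lean outward 19.7 degrees; floor 140 x 215 mm, 4 mm thick. Origin: centre of its underside, z up, x the short way; both long walls are alike. 0.2 to 0.33 kg, balanced.
- pan_near (a point): Middle of the underside's edge along the long wall on the pan's -x side: 70 mm from the pan's origin, at the height of its underside.
- pan_far (a point): The same on the +x side.
- pan_rim (a point): Middle of the outer top edge of the long wall on the pan's -x side: 82.5 mm from the pan's origin, 35 mm above its underside.
- rack: Cooling rack in front of the robot, fixed to the bench: four upright 16 mm round steel posts at x = +-62, y = +-131 mm (246 mm clear between left and right), 249 mm high, open in front and behind. Origin: centre of its foot, bench height; x points into the rack, its front looks along -x to the robot. A like rack to the right (-y), with one tray, is not part of the job.
- runners_low (a point): Nominal front middle of the lowest runner pair, between its two front lips' inner faces, at the ledges' top: x = -74.5, z = 50 mm in the rack's frame. A pair is two flat ledges, y = +-91 to +-123 mm, 4 mm thick, each with a turned-up front lip 6 mm high and 3 mm thick. Two upright rods at y = +-70 mm, 158.5 mm behind the lips' inner faces, stop a pan's rim; then its floor clears the lips by 6 mm.
- runners_mid (a point): The same for the middle pair, z = 120 mm. All three pairs and the rods are one welded lift-out cage, which is jammed between the posts up to 14 mm further in or out (rack x) than these nominal points: that shift is not measured, so where lips and rods really are must be felt. Two pairs carry trays; one, different each time, is free.
- runners_top (a point): The same for the top pair, z = 190 mm. The pan slides on the steel with about 1 to 4 N; the rods and posts of any pair are bent by more than 20 N.
- tray_low: Shallow tray of buns, 132 (x) x 240 (y) x 20 mm (buns reach 38 mm), 0.35 kg. Origin: centre of its underside. It lies on a lowest pair of runners: in the rack ahead (its origin then near the rack's in x and y), or else in the other rack, about 0.4 m away to the right.
- tray_mid: The same kind of tray, on a middle pair of runners: in the rack ahead or else in the other.
- tray_top: The same kind of tray, on a top pair of runners: in the rack ahead or else in the other.
- icing_bottle: Standing squeeze bottle of icing with a red cap, 56 mm across, 182 mm high; origin under its centre. Leave it.
- bowl: Steel mixing bowl, 150 mm across, 65 mm high; origin under its centre. Leave it.
- scraper: Bench scraper lying flat, steel blade with a wooden grip, 100 x 130 mm, 18 mm high. Leave it.
- brush: Pastry brush with a wooden handle lying on the bench, to the robot's right. Leave it.

How it is judged:
On the way, in this order (a step that is already met when the one before it is completed fails the run):
1. the pan is lifted clear of the bench, level (height (world z) of pan above 0.03 m and angle between pan's own z axis and vertical below 0.3 rad), for 0.2 s.
2. the pan is fed between the posts at the height of a runner pair, more than half its length in (x of pan in the frame of rack above -0.075 m and y of pan in the frame of rack between -0.012 and 0.012 m and (z of pan in the frame of rack between 0.046 and 0.072 m or z of pan in the frame of rack between 0.116 and 0.142 m or z of pan in the frame of rack between 0.186 and 0.212 m)), for 0.1 s.
At the end, for the whole second after the job is handed in: The pan lies still and flat on the free pair of runners, both edges of its underside within 3 mm of the ledges' height (50, 120 or 190 mm in the rack's frame), so it has dropped behind the front lips; its origin is within 20 mm of the rack's centre in depth and within 12 mm sideways; released (((z of pan_near in the frame of rack between 0.047 and 0.053 m and z of pan_far in the frame of rack between 0.047 and 0.053 m) or (z of pan_near in the frame of rack between 0.117 and 0.123 m and z of pan_far in the frame of rack between 0.117 and 0.123 m) or (z of pan_near in the frame of rack between 0.187 and 0.193 m and z of pan_far in the frame of rack between 0.187 and 0.193 m)) and x of pan in the frame of rack between -0.02 and 0.02 m and y of pan in the frame of rack between -0.012 and 0.012 m and linear speed of pan below 0.01 m/s); the robot touches nothing.
It fails at once if the pan is forced against the rack with more than 20 N (contact force between pan and rack above 20 N).
It fails at once if the robot's arm or fingers bear on the rack with more than 20 N (contact force between any of the fingers, the arm and rack above 20 N).
It fails at once if the pan is tipped more than 0.4 rad (angle between pan's own z axis and vertical above 0.4 rad).
It fails at once if a tray already in a rack is shifted more than 15 mm (distance of any of tray_low, tray_mid, tray_top from where it was at the start of the episode above 0.015 m).
It fails at once if a bystander on the bench is moved more than 30 mm (distance of any of icing_bottle, bowl, scraper, brush from where it was at the start of the episode above 0.03 m).
It also fails if it takes over 69 s, if anything falls off the work surface, if the arm or the gripper's body presses on something with over 40 N, if the wrist force passes 120 N, or if a joint passes its speed limit or range.

## Working session

There is one attempt and no reset: what is moved stays moved. The work goes in short steps, Python scripts to look and compute and a tool call to move; the robot and the scene stay as the last step left them, time stands still between calls to the robot, and variables do not carry over. Pictures are saved under pics/ and viewed, and the job is handed in when it is done.

Besides the shell and the picture viewer there is one more tool, called after ">>>" by a JSON object that holds its "api" and its "payload", one argument or row to a line. jog_arm: Moves the arm, as the interface text tells. Its arguments: {"type":"object","properties":{"steps":{"type":"array"}},"required":["steps"]}

```bash
ls; mkdir -p pics; cat > h.py <<'E'
import numpy as np, cv2
from bench import manip
def grab(n,f):
    d=manip.get_image(n); cv2.imwrite(f'pics/{f}.png',d['pixels'])
    np.savez(f'pics/{f}.npz',**{k:np.asarray(v) for k,v in d.items()}); return d
def load(f): return dict(np.load(f'pics/{f}.npz'))
def rays(d,uv):
    K=d['camera_matrix'];k1=float(d['k1']);uv=np.asarray(uv,float).reshape(-1,1,2)
    p=cv2.undistortPoints(uv,K,np.array([k1,0,0,0.]))[:,0]
    return np.c_[p[:,0],-p[:,1],-np.ones(len(p))]
def onplane(d,uv,z):
    T=d['world_from_camera'];r=rays(d,uv)@T[:3,:3].T;o=T[:3,3]
    return o+r*((z-o[2])/r[:,2])[:,None]
def cloud(d):
    v,u=np.mgrid[0:480,0:640];r=rays(d,np.stack([u,v],-1).reshape(-1,2))
    P=r*d['z_map'].reshape(-1,1);T=d['world_from_camera']
    P=P@T[:3,:3].T+T[:3,3];P[d['z_map'].ravel()==0]=np.nan
    return P.reshape(480,640,3)
E
python3 - <<'E'
from h import *
for n in('side','top'):
    d=grab(n,n+'0');print(n,d['camera_matrix'],d['k1'],d['world_from_camera'])
print(manip.state())
E
```

```text
pics
side [[535.38282834   0.         323.53008133]
 [  0.         535.38282834 247.77173587]
 [  0.           0.           1.        ]] -0.09860462219283007 [[-0.83656664  0.41662719 -0.35577807 -0.07952394]
 [-0.54757657 -0.61476135  0.56765164  1.00531971]
 [ 0.0177805   0.66969417  0.74242412  1.44091893]
 [ 0.          0.          0.          1.        ]]
top [[500.57953473   0.         317.66748849]
 [  0.         500.57953473 238.54627292]
 [  0.           0.           1.        ]] -0.07277122869709544 [[-0.02622538  0.99907344 -0.03412463  0.49134318]
 [-0.99945181 -0.02551473  0.02109675  0.02857386]
 [ 0.02020652  0.0346592   0.99919489  1.46781148]
 [ 0.          0.          0.          1.        ]]
{'clock': 0.1, 'joint_positions': array([-1.31951942,  0.42667108,  0.07384613,  1.60652807, -0.0341245 ,
        1.11078243, -0.06710829]), 'qvel': array([-3.12281666e-04, -1.54432346e-03,  1.70625947e-03, -2.96313090e-03,
       -5.12272917e-05, -1.32687122e-03,  4.79474299e-04]), 'effort': array([ 9.15975514e-03, -9.37457585e+01,  3.67802247e+00, -4.55039120e+01,
       -4.83712472e-02,  1.68913649e-02,  1.16547284e-05]), 'position': array([0.26320359, 0.62115193, 0.20485093]), 'tcp_rot': array([-0.39069307,  0.58985025,  0.39022011,  0.58920614]), 'ft_force': array([0.82321624, 0.50160496, 0.25736257]), 'torque': array([-0.04162885, -0.02406332, -0.01013507]), 'finger_gap': 0.09416429184023391}
```

View pics/side0.png

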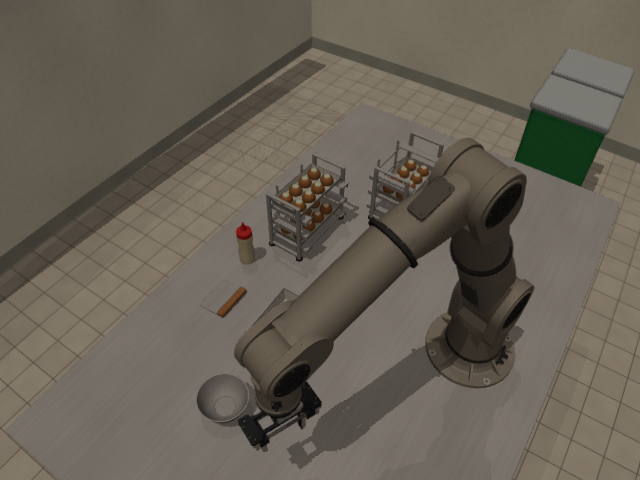

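View pics/top0.png

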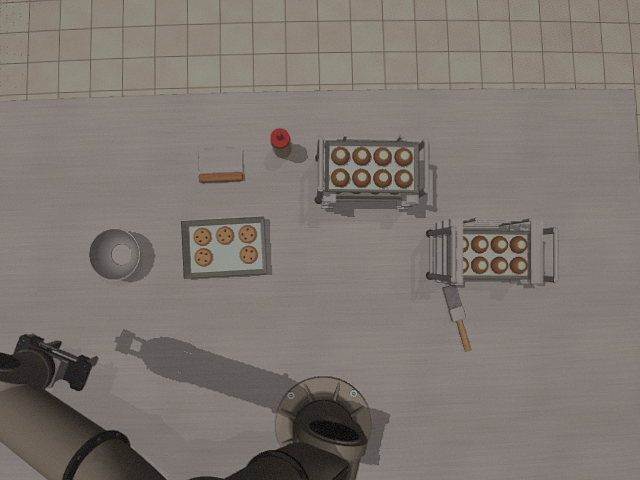

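```bash
python3 - <<'E'
from h import *
a=load('side0')['pixels'][150:275,245:365]; cv2.imwrite('pics/s0z.png',cv2.resize(a,None,fx=4.8,fy=4.8,interpolation=cv2.INTER_CUBIC))
a=load('top0')['pixels'][120:290,170:440]; cv2.imwrite('pics/t0z.png',cv2.resize(a,None,fx=2.95,fy=2.95,interpolation=cv2.INTER_CUBIC))
E
```

```text
(no output)
```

View pics/s0z.png

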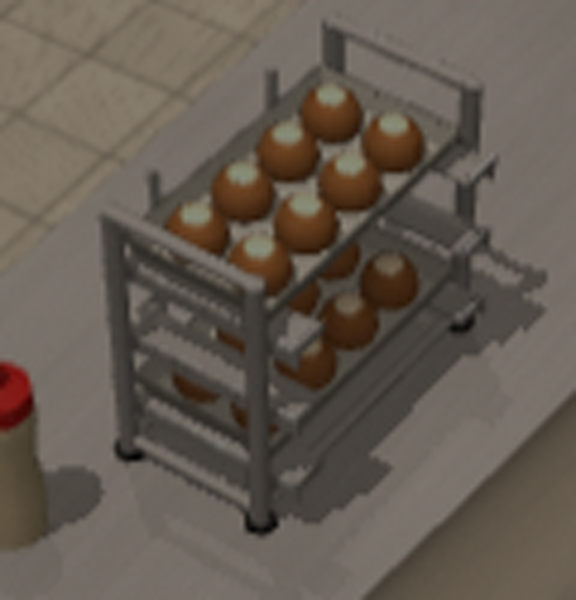

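View pics/t0z.png

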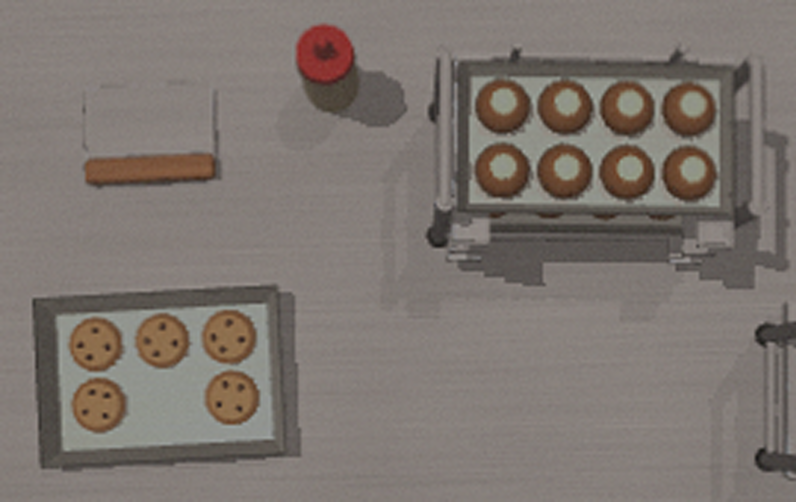

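```bash
python3 - <<'E'
from h import *
for n in ('side0','top0'):
    d=load(n);P=cloud(d);im=d['pixels'];hsv=cv2.cvtColor(im,cv2.COLOR_BGR2HSV)
    m=(hsv[...,0]<16)&(hsv[...,1]>100)&(hsv[...,2]>50)
    roi=np.zeros_like(m)
    if n=='side0': roi[150:260,265:350]=1
    else: roi[130:215,310:435]=1
    q=P[m&roi]; q=q[~np.isnan(q[:,0])]
    print(n,np.histogram(q[:,2],bins=np.arange(0,.3,.01)))
    for lo,hi in((.0,.1),(.1,.17),(.17,.24)):
        s=q[(q[:,2]>lo)&(q[:,2]<hi)]
        if len(s): print(lo,len(s),s.min(0),s.max(0))
d=load('top0');P=cloud(d)
# posts/side bars tops
s=P[(P[...,2]>.235)&(P[...,2]<.275)&(P[...,0]>.5)&(P[...,0]<.95)&(P[...,1]<.1)&(P[...,1]>-.3)]
print(len(s));
for side in (s[s[:,1]>-.12],s[s[:,1]<-.12]): print(len(side),side.min(0),side.max(0),side.mean(0),cv2.minAreaRect((side[:,:2]*1000).astype(np.float32)))
# pan rim
s=P[(P[...,2]>.025)&(P[...,2]<.045)&(P[...,0]>.3)&(P[...,0]<.62)&(P[...,1]<.45)&(P[...,1]>.1)]
print(len(s),s.min(0),s.max(0),cv2.minAreaRect((s[:,:2]*1000).astype(np.float32)))
print('bench z',np.nanmedian(P[300:330,180:230,2]), 'floor', np.nanmedian(P[258:268,220:232,2]))
E
```

```text
side0 (array([  0,   0,   0,   0,   0,  35, 125, 137,  51,   1,   2,   1,   1,
         0,   0,   0,   0,   0,   8,  70, 197, 362, 142,   2,   4,   0,
         0,   0,   0]), array([0.  , 0.01, 0.02, 0.03, 0.04, 0.05, 0.06, 0.07, 0.08, 0.09, 0.1 ,
       0.11, 0.12, 0.13, 0.14, 0.15, 0.16, 0.17, 0.18, 0.19, 0.2 , 0.21,
       0.22, 0.23, 0.24, 0.25, 0.26, 0.27, 0.28, 0.29]))
0.0 349 [ 0.6589078  -0.23169634  0.05087622] [ 0.75477183 -0.03216043  0.09038796]
0.1 4 [ 0.65809101 -0.05130673  0.10861573] [0.70265661 0.00548105 0.123591  ]
0.17 781 [ 0.62558826 -0.23455855  0.18505575] [ 0.76341888 -0.01070087  0.23630109]
top0 (array([  0,   0,   0,   0,   0,   0,  11,   5,   0,   0,   0,   0,   0,
         0,   0,   0,   0,   0,   0,   0, 135, 749, 475,   1,   0,   0,
         0,   0,   0]), array([0.  , 0.01, 0.02, 0.03, 0.04, 0.05, 0.06, 0.07, 0.08, 0.09, 0.1 ,
       0.11, 0.12, 0.13, 0.14, 0.15, 0.16, 0.17, 0.18, 0.19, 0.2 , 0.21,
       0.22, 0.23, 0.24, 0.25, 0.26, 0.27, 0.28, 0.29]))
0.0 16 [ 0.66181407 -0.22567132  0.06320961] [ 0.66829115 -0.05858007  0.07239511]
0.17 1360 [ 0.66064001 -0.24033822  0.20152779] [ 0.76372929 -0.03780394  0.23042678]
567
280 [ 0.64967803 -0.07243483  0.23531465] [0.79436493 0.00113779 0.25479101] [ 0.71756616 -0.00909454  0.24748972] ((731.9627075195312, -14.693401336669922), (58.82862854003906, 159.98358154296875), 66.92298889160156)
287 [ 0.64002683 -0.27870362  0.23574193] [ 0.78688831 -0.2097916   0.25459231] [ 0.70701109 -0.26886238  0.24734822] ((722.2537231445312, -265.6219482421875), (156.92864990234375, 61.616065979003906), 20.941303253173828)
790 [0.4367251  0.14704789 0.02501536] [0.60753859 0.39006455 0.04407134] ((522.51318359375, 268.62786865234375), (165.7788848876953, 240.72959899902344), 1.6771085262298584)
bench z 0.00011981227396640204 floor 0.0040834744837185966
```

```bash
python3 - <<'E'
from h import *
from scipy.spatial.transform import Rotation as R
d=load('top0');P=cloud(d)
def sel(z0,z1,x0,x1,y0,y1):
    m=(P[...,2]>z0)&(P[...,2]<z1)&(P[...,0]>x0)&(P[...,0]<x1)&(P[...,1]>y0)&(P[...,1]<y1);return m
for y0,y1 in((-.03,.02),(-.3,-.25)):
    s=P[sel(.235,.27,.55,.95,y0,y1)]
    l=cv2.fitLine((s[:,:2]).astype(np.float32),cv2.DIST_HUBER,0,.01,.01).ravel()
    t=(s[:,:2]-l[2:])@l[:2]
    e=[l[2:]+l[:2]*t.min(),l[2:]+l[:2]*t.max()]
    print(len(s),'yaw',np.arctan2(l[1],l[0]),e,np.mean(e,0))
# top structures between z .18-.2 at front
for n in('top0','side0'):
  P=cloud(load(n))
  print(n)
  for z0,z1 in((.184,.200),(.2,.215),(.112,.13)):
    m=sel(z0,z1,.58,.72,-.3,.03);v,u=np.nonzero(m);q=P[m]
    for yb in np.arange(-.28,.02,.02):
        b=q[(q[:,1]>yb)&(q[:,1]<yb+.02)]
        if len(b): print(z0,'y%.2f'%yb,len(b),'xmin',np.sort(b[:,0])[:4].round(4),b[:,2].mean().round(3))
print(R.from_quat(manip.state()['tcp_rot']).as_matrix())
E
```

```text
277 yaw -0.042272225 [array([ 0.64969689, -0.00558196]), array([ 0.78861518, -0.01145785])] [ 0.71915603 -0.0085199 ]
282 yaw -0.030887166 [array([ 0.64003927, -0.26782175]), array([ 0.7767344 , -0.27204522])] [ 0.70838683 -0.26993348]
top0
0.184 y-0.28 12 xmin [0.6331 0.6383 0.6405 0.6407] 0.192
0.184 y-0.26 185 xmin [0.6194 0.6194 0.6195 0.6198] 0.193
0.184 y-0.24 114 xmin [0.6199 0.6201 0.6202 0.6205] 0.193
0.184 y-0.22 80 xmin [0.6535 0.6537 0.6563 0.6564] 0.194
0.184 y-0.20 134 xmin [0.654  0.654  0.6541 0.6569] 0.195
0.184 y-0.18 51 xmin [0.6547 0.6572 0.6576 0.6576] 0.194
0.184 y-0.16 105 xmin [0.6578 0.6579 0.658  0.658 ] 0.194
0.184 y-0.14 94 xmin [0.658  0.6582 0.6583 0.6583] 0.195
0.184 y-0.12 46 xmin [0.6583 0.6585 0.6585 0.6587] 0.194
0.184 y-0.10 133 xmin [0.6586 0.6587 0.6589 0.659 ] 0.194
0.184 y-0.08 67 xmin [0.6593 0.6594 0.6596 0.6598] 0.194
0.184 y-0.06 84 xmin [0.6266 0.6269 0.6302 0.6305] 0.193
0.184 y-0.04 179 xmin [0.6271 0.6272 0.6272 0.6272] 0.193
0.184 y-0.02 76 xmin [0.6274 0.6277 0.628  0.6305] 0.191
0.184 y0.00 1 xmin [0.6533] 0.199
0.2 y-0.28 9 xmin [0.
[... 2628 characters left out ...]
 0.206
0.2 y-0.02 20 xmin [0.646  0.6479 0.648  0.648 ] 0.209
0.2 y0.00 11 xmin [0.6461 0.6486 0.6499 0.6502] 0.208
0.112 y-0.28 11 xmin [0.6386 0.6406 0.6412 0.6416] 0.122
0.112 y-0.26 73 xmin [0.6161 0.6172 0.6179 0.6181] 0.12
0.112 y-0.24 72 xmin [0.616  0.6165 0.617  0.6179] 0.12
0.112 y-0.22 1 xmin [0.6311] 0.127
0.112 y-0.06 22 xmin [0.6244 0.6278 0.6289 0.6348] 0.119
0.112 y-0.04 89 xmin [0.6218 0.625  0.6251 0.626 ] 0.121
0.112 y-0.02 68 xmin [0.6256 0.6261 0.6262 0.6271] 0.119
0.112 y0.00 10 xmin [0.6442 0.6504 0.6508 0.6534] 0.121
[[-3.90101849e-04 -9.20740979e-01  3.90174188e-01]
 [-1.06063591e-03  3.90174379e-01  9.20740370e-01]
 [-9.99999361e-01 -5.46502350e-05 -1.12877870e-03]]
```

```bash
cat >> h.py <<'E'
from scipy.spatial.transform import Rotation as R
TH=np.radians(19.7)
def Rt(yaw,tilt=TH,flip=1):
    a=np.array([np.sin(tilt),0,-np.cos(tilt)]);n=flip*np.array([np.cos(tilt),0,np.sin(tilt)])
    return R.from_euler('z',yaw)*R.from_matrix(np.c_[a,np.cross(n,a),n])
def delta(p,rot,n=1):
    s=manip.state();r=(rot*R.from_quat(s['tcp_rot']).inv()).as_rotvec()
    dp=(np.asarray(p)-s['position'])*1000
    print('dp',dp.round(2),'rv',r.round(4),'| per row',(dp/n).round(2),(r/n).round(4))
E
python3 - <<'E'
from h import *
c=np.array([.5225,.2686]);y=.029
pos=lambda x,z:np.r_[c+x*np.array([np.cos(y),np.sin(y)]),z]
g=pos(-.0715,.010);pre=pos(-.0715-.0236,.076)
print(g,pre)
for f in(1,-1): delta(pre,Rt(y,flip=f),8)
E
```

```text
[0.45103006 0.26652679 0.01      ] [0.42743999 0.26584249 0.076     ]
dp [ 164.24 -355.31 -128.85] rv [ 0.2056 -0.3007 -1.1291] | per row [ 20.53 -44.41 -16.11] [ 0.0257 -0.0376 -0.1411]
dp [ 164.24 -355.31 -128.85] rv [-0.3358 -0.2294  1.978 ] | per row [ 20.53 -44.41 -16.11] [-0.042  -0.0287  0.2472]
```

>>> {"api": "jog_arm", "payload": {
  "steps": [
    [20.5, -44.4, 0, 0.0257, -0.0376, -0.1411, -1],
    [20.5, -44.4, 0, 0.0257, -0.0376, -0.1411, -1],
    [20.5, -44.4, 0, 0.0257, -0.0376, -0.1411, -1],
    [20.5, -44.4, 0, 0.0257, -0.0376, -0.1411, -1],
    [20.5, -44.4, 0, 0.0257, -0.0376, -0.1411, -1]
  ]
}}

```text
clock: 0.72
position: [0.3663, 0.3977, 0.2053]
tcp_rot: [-0.158, 0.605, 0.16, 0.763]
ft_force: [1.4, -0.5, -0.1]
finger_gap: 0.0941
```

>>> {"api": "jog_arm", "payload": {
  "steps": [
    [20.5, -44.4, 0, 0.0257, -0.0376, -0.1411, 0],
    [20.5, -44.4, 0, 0.0257, -0.0376, -0.1411, 0.3],
    [20.5, -44.4, -20, 0.0257, -0.0376, -0.1411, 0.4],
    [0, 0, -50, 0, 0, 0, 0.4],
    [0, 0, 0, 0, 0, 0, 0.4]
  ]
}}

```text
clock: 1.35
position: [0.4262, 0.2643, 0.1333]
tcp_rot: [-0.01, 0.576, 0.01, 0.817]
ft_force: [-0.3, 0.1, -0.4]
finger_gap: 0.0475
```

```bash
python3 - <<'E'
from h import *
c=np.array([.5225,.2686]);y=.029
pos=lambda x,z:np.r_[c+x*np.array([np.cos(y),np.sin(y)]),z]
delta(pos(-.0715-.0236,.076),Rt(y))
grab('top','top1');s=manip.state();print(s['clock'],s['finger_gap'],s['ft_force'],s['joint_positions'])
d=load('top1')
cv2.imwrite('pics/top1z.png',cv2.resize(d['pixels'][180:420,120:440],None,fx=2.5,fy=2.5))
E
```

```text
dp [  1.28   1.5  -57.31] rv [ 0.0049 -0.0015  0.0001] | per row [  1.28   1.5  -57.31] [ 0.0049 -0.0015  0.0001]
1.4 0.04366079563758337 [-0.30817318  0.11816659 -0.00294058] [-1.25295585  0.09413602  0.40458045  2.29741083  0.4126224   0.56110026
 -1.1537852 ]
```

View pics/top1z.png

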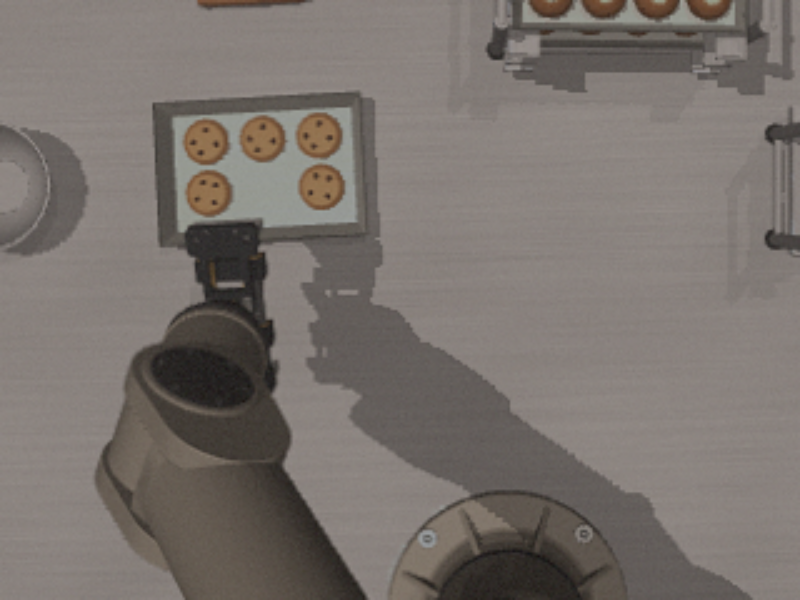

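>>> {"api": "jog_arm", "payload": {
  "steps": [
    [1.3, 1.5, -30, 0.0049, -0.0015, 0, 0.4],
    [0, 0, -27.3, 0, 0, 0, 0.5],
    [8, 0.2, -22, 0, 0, 0, 0.5],
    [8, 0.2, -22, 0, 0, 0, 0.55],
    [0, 0, 0, 0, 0, 0, 0.57]
  ]
}}

```text
clock: 2.02
position: [0.4453, 0.2688, 0.0346]
tcp_rot: [-0.007, 0.574, 0.013, 0.818]
ft_force: [0.3, 0.1, 1.2]
finger_gap: 0.0203
```

```bash
python3 - <<'E'
from h import *
c=np.array([.5225,.2686]);y=.029
pos=lambda x,z:np.r_[c+x*np.array([np.cos(y),np.sin(y)]),z]
delta(pos(-.0715,.010),Rt(y))
grab('side','side2');grab('top','top2');s=manip.state();print(s['clock'],s['finger_gap'],s['ft_force'],s['joint_positions'])
a=load('side2')['pixels'][200:420,200:420];b=load('top2')['pixels'][200:310,150:290]
cv2.imwrite('pics/m2.png',np.hstack([cv2.resize(a,(440,440)),cv2.resize(b,(350,275)).copy() if 0 else cv2.copyMakeBorder(cv2.resize(b,(350,275)),0,165,0,0,0)]))
E
```

```text
dp [  5.78  -2.23 -24.56] rv [-0.0037  0.003  -0.0008] | per row [  5.78  -2.23 -24.56] [-0.0037  0.003  -0.0008]
2.125 0.02025391159930479 [ 0.7573162  -0.56564484  0.14939596] [-1.20107005  0.3406081   0.41565442  2.34273263  0.43014478  0.25757851
 -1.19939844]
```

View pics/m2.png

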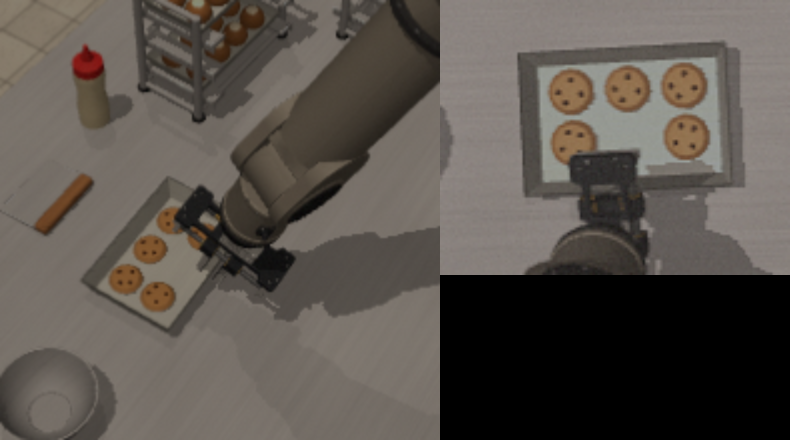

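>>> {"api": "jog_arm", "payload": {
  "steps": [
    [2, -2.2, -10, -0.0037, 0.003, 0, 0.57],
    [2.5, 0, -8, 0, 0, 0, 0.57],
    [0, 0, 0, 0, 0, 0, 0.57]
  ]
}}

```text
clock: 2.5
position: [0.4491, 0.2656, 0.0157]
tcp_rot: [-0.008, 0.576, 0.012, 0.817]
ft_force: [0.9, -0.3, -0.2]
finger_gap: 0.0199
```

```bash
python3 - <<'E'
from h import *
c=np.array([.5225,.2686]);y=.029
pos=lambda x,z:np.r_[c+x*np.array([np.cos(y),np.sin(y)]),z]
delta(pos(-.0715,.010),Rt(y))
s=manip.state();print(s['clock'],s['finger_gap'],s['ft_force'],s['joint_positions'])
E
```

```text
dp [ 1.89  0.89 -5.68] rv [-0.0004 -0.0007 -0.0001] | per row [ 1.89  0.89 -5.68] [-0.0004 -0.0007 -0.0001]
2.5 0.01993851103297315 [ 0.86855329 -0.32916086 -0.23733262] [-1.17996789  0.39179292  0.40952812  2.34380164  0.43672807  0.20934692
 -1.2057672 ]
```

>>> {"api": "jog_arm", "payload": {
  "steps": [
    [1.3, 0.9, -4, 0, 0, 0, 0.57],
    [0, 0, 0, 0, 0, 0, 1],
    [0, 0, 0, 0, 0, 0, 1],
    [0, 0, 0, 0, 0, 0, 1],
    [0, 0, 0, 0, 0, 0, 1]
  ]
}}

```text
clock: 3.12
position: [0.4505, 0.2669, 0.0122]
tcp_rot: [-0.008, 0.576, 0.012, 0.817]
ft_force: [0.5, -0.1, -1.2]
finger_gap: 0.0038
```

>>> {"api": "jog_arm", "payload": {
  "steps": [
    [0, 0, 5, 0, 0, 0, 1],
    [0, 0, 10, 0, 0, 0, 1],
    [0, 0, 15, 0, 0, 0, 1],
    [0, 0, 20, 0, 0, 0, 1],
    [0, 0, 0, 0, 0, 0, 1]
  ]
}}

```text
clock: 3.75
position: [0.4511, 0.2676, 0.0638]
tcp_rot: [-0.007, 0.575, 0.013, 0.818]
ft_force: [0.8, 0.1, -2.4]
finger_gap: 0.0035
```

```bash
python3 - <<'E'
from h import *
d=grab('top','top3');grab('side','side3')
P=cloud(d)
s=manip.state();print(s['clock'],s['finger_gap'],s['ft_force'],s['torque'],s['position'],s['joint_positions'])
hsv=cv2.cvtColor(d['pixels'],cv2.COLOR_BGR2HSV)
a=load('side3')['pixels'][200:420,200:420];b=d['pixels'][180:310,150:290]
cv2.imwrite('pics/m3.png',np.hstack([cv2.resize(a,(440,440)),cv2.copyMakeBorder(cv2.resize(b,(350,325)),0,115,0,0,0)]))
v,u=np.mgrid[0:480,0:640]
m=(u>185)&(u<270)&(v>205)&(v<275)
q=P[m];q=q[~np.isnan(q[:,0])];q=q[(q[:,0]>.46)&(q[:,1]>.15)&(q[:,1]<.40)]
print(np.histogram(q[:,2],bins=np.arange(0,.12,.005)))
E
```

```text
3.85 0.003593873094203152 [ 0.20909086  0.48760691 -2.74211432] [-0.10457711  0.76841207 -0.09004661] [0.45043294 0.26694821 0.06225156] [-1.15641722  0.2778205   0.37329807  2.31669854  0.4187761   0.34413069
 -1.15941088]
(array([ 421,   67,    1,    0,    0,    0,    0,    0,    0,   54,  692,
       1049,  717,  706,  180,   88,  139,  122,   17,    0,    0,    0,
          0]), array([0.   , 0.005, 0.01 , 0.015, 0.02 , 0.025, 0.03 , 0.035, 0.04 ,
       0.045, 0.05 , 0.055, 0.06 , 0.065, 0.07 , 0.075, 0.08 , 0.085,
       0.09 , 0.095, 0.1  , 0.105, 0.11 , 0.115]))
```

View pics/m3.png

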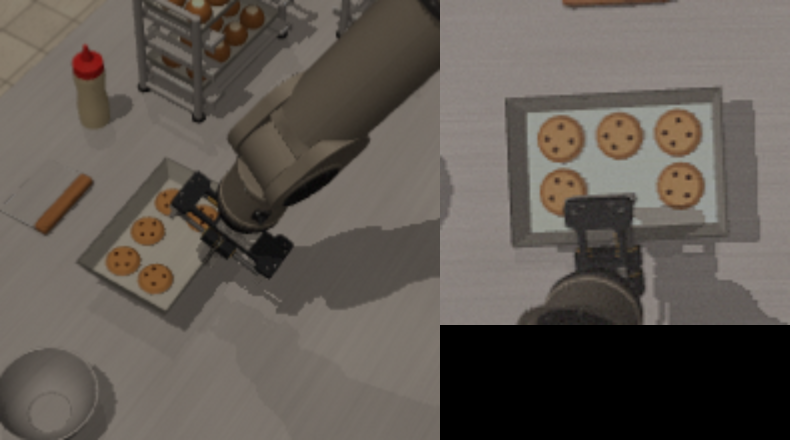

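```bash
cat >> h.py <<'E'
def panpose(d,x0,x1,y0,y1,zu,verbose=1):
    """zu: approx underside height; returns plane of floor and rim rect"""
    P=cloud(d);hsv=cv2.cvtColor(d['pixels'],cv2.COLOR_BGR2HSV)
    box=(P[...,0]>x0)&(P[...,0]<x1)&(P[...,1]>y0)&(P[...,1]<y1)
    fl=box&(hsv[...,2]>150)&(hsv[...,1]<40)&(abs(P[...,2]-zu-.004)<.02)
    fl=cv2.erode(fl.astype(np.uint8),np.ones((5,5)))>0
    q=P[fl];A=np.c_[q[:,:2]-q[:,:2].mean(0),np.ones(len(q))]
    c=np.linalg.lstsq(A,q[:,2],rcond=None)[0]
    print('floor n',len(q),'slopes dz/dx,dz/dy',c[:2].round(4),'z at',q[:,:2].mean(0).round(3),c[2].round(4))
    return P,box
E
python3 - <<'E'
from h import *
for n,z in(('top0',0),('top3',.05),('side3',.05)):
    d=load(n);P,b=panpose(d,.42,.63,.12,.41,z)
    hsv=cv2.cvtColor(d['pixels'],cv2.COLOR_BGR2HSV)
    m=b&(P[...,2]>z+.022)&(P[...,2]<z+.05)&(abs(P[...,2]-z-.03)<.03)
    m[:,:]&=~((P[...,1]>.22)&(P[...,1]<.31)&(P[...,0]<.5))
    s=P[m];print(len(s),cv2.minAreaRect((s[:,:2]*1000).astype(np.float32)),s[:,2].max())
    far=s[s[:,0]>.57];e=[]
    # outer edges: top fraction per bins
    for yb in np.arange(.17,.37,.01):
        t=s[(abs(s[:,1]-yb)<.005)&(s[:,0]>.55)]
        if len(t): e.append((yb,t[:,0].max()))
    e=np.array(e);print('far edge slope',np.polyfit(e[:,0],e[:,1],1))
E
```

```text
floor n 0 slopes dz/dx,dz/dy [0. 0.] z at [nan nan] 0.0
801 ((522.51318359375, 268.62786865234375), (165.7788848876953, 240.72959899902344), 1.6771085262298584) 0.04407134275776747
far edge slope [-0.02769845  0.61171791]
floor n 126 slopes dz/dx,dz/dy [-0.0028 -0.0059] z at [0.52  0.259] 0.0556
952 ((523.7365112304688, 269.3443603515625), (166.00990295410156, 240.56068420410156), 1.6965892314910889) 0.0941920170469146
far edge slope [-0.02787307  0.61319362]
floor n 0 slopes dz/dx,dz/dy [0. 0.] z at [nan nan] 0.0
486 ((523.4541625976562, 271.964599609375), (167.26283264160156, 246.26123046875), 1.9933923482894897) 0.09383605855225619
far edge slope [-0.02579146  0.61169931]h.py:34: RuntimeWarning: Mean of empty slice.
  q=P[fl];A=np.c_[q[:,:2]-q[:,:2].mean(0),np.ones(len(q))]
  ret = um.true_divide(
h.py:36: RuntimeWarning: Mean of empty slice.
  print('floor n',len(q),'slopes dz/dx,dz/dy',c[:2].round(4),'z at',q[:,:2].mean(0).round(3),c[2].round(4))
```

```bash
python3 - <<'E'
from h import *
P=cloud(load('top0'))
s=P[(P[...,2]>.03)&(P[...,2]<.3)&(P[...,1]<-.24)&(P[...,1]>-.7)&(P[...,0]<.635)&(P[...,0]>.35)]
print(s.min(0),s.max(0))
for x in np.arange(.4,.64,.03):
    t=s[abs(s[:,0]-x)<.015]
    if len(t): print(x.round(2),t[:,1].max(), t[t[:,1].argmax()])
E
```

```text
[ 0.40015062 -0.60138934  0.03153845] [ 0.63363254 -0.24016473  0.25558981]
0.4 -0.33434440959515577 [ 0.40958861 -0.33434441  0.19605775]
0.43 -0.3193262614148346 [ 0.42409177 -0.31932626  0.22332139]
0.46 -0.3229538217703076 [ 0.45956176 -0.32295382  0.25004633]
0.49 -0.32379514261768855 [ 0.49147609 -0.32379514  0.25088655]
0.52 -0.3249321725120245 [ 0.51115038 -0.32493217  0.24932606]
0.55 -0.3243304968393766 [ 0.54871895 -0.3243305   0.23858796]
0.58 -0.34078285582343737 [ 0.56690157 -0.34078286  0.18326113]
0.61 -0.24037247962667002 [ 0.62000922 -0.24037248  0.1949647 ]
```

>>> {"api": "jog_arm", "payload": {
  "steps": [
    [0, -10, 20, 0, 0, 0, 1],
    [0, -22, 30, 0, 0, 0, 1],
    [0, -35, 30, 0, 0, -0.01, 1],
    [0, -35, 0, 0, 0, -0.01, 1],
    [0, -35, 0, 0, 0, -0.01, 1]
  ]
}}

```text
clock: 4.47
position: [0.4501, 0.1287, 0.1418]
tcp_rot: [0.001, 0.576, -0.0, 0.817]
ft_force: [1.0, -0.7, -2.1]
finger_gap: 0.0036
```

>>> {"api": "jog_arm", "payload": {
  "steps": [
    [0, -35, 0, 0, 0, -0.01, 1],
    [0, -35, 0, 0, 0, -0.01, 1],
    [0, -35, 0, 0, 0, -0.01, 1],
    [0, -35, 0, 0, 0, -0.0045, 1],
    [0, -35, 0, 0, 0, 0, 1]
  ]
}}

```text
clock: 5.1
position: [0.4499, -0.0464, 0.1416]
tcp_rot: [0.01, 0.576, -0.014, 0.817]
ft_force: [0.1, 0.6, -2.7]
finger_gap: 0.0038
```

>>> {"api": "jog_arm", "payload": {
  "steps": [
    [0, -35, 0, 0, 0, 0, 1],
    [0, -30, 0, 0, 0, 0, 1],
    [0, -18, 0, 0, 0, 0, 1],
    [0, 0, 0, 0, 0, 0, 1],
    [0, 0, 0, 0, 0, 0, 1]
  ]
}}

```text
clock: 5.72
position: [0.4502, -0.1276, 0.1418]
tcp_rot: [0.01, 0.576, -0.014, 0.817]
ft_force: [0.3, 0.4, -2.6]
finger_gap: 0.0034
```

```bash
python3 - <<'E'
from h import *
delta([.4507,-.1298,.142],Rt(-.036))
d=grab('top','top4');d2=grab('side','side4')
s=manip.state();print(s['clock'],s['finger_gap'],s['ft_force'],s['position'],s['joint_positions'])
cv2.imwrite('pics/t4z.png',cv2.resize(d['pixels'][110:330,260:480],None,fx=2.7,fy=2.7,interpolation=cv2.INTER_CUBIC))
cv2.imwrite('pics/s4z.png',cv2.resize(d2['pixels'][140:320,230:430],None,fx=3,fy=3,interpolation=cv2.INTER_CUBIC))
E
```

```text
dp [ 0.51 -2.22  0.2 ] rv [-0.0007 -0.001  -0.0013] | per row [ 0.51 -2.22  0.2 ] [-0.0007 -0.001  -0.0013]
5.825 0.003555219159169041 [ 0.33152604 -0.07402291 -1.7776268 ] [ 0.45031945 -0.12749138  0.14194232] [-0.87145027 -0.11224405  1.03279792  2.40855292  0.11056425  0.4525149
  0.04954536]
```

View pics/t4z.png

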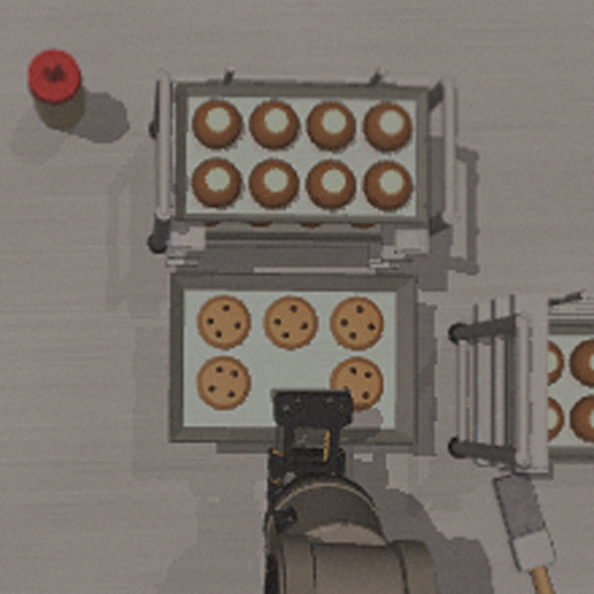

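View pics/s4z.png

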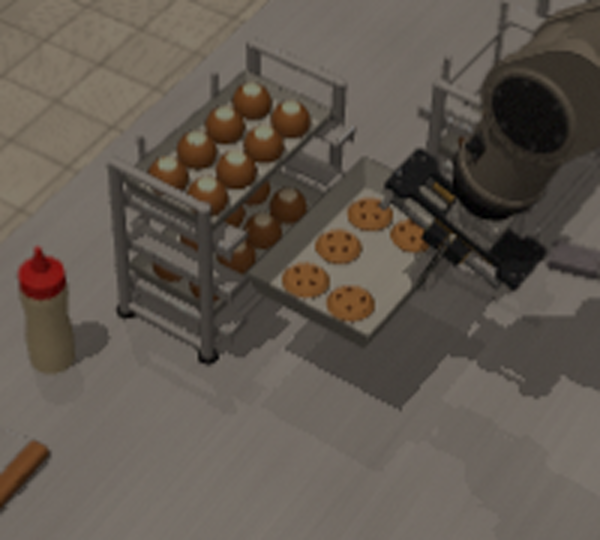

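```bash
python3 - <<'E'
from h import *
d=load('top4');P=cloud(d)
z=.1305
b=(P[...,0]>.42)&(P[...,0]<.618)&(P[...,1]>-.27)&(P[...,1]<.01)
m=b&(P[...,2]>z+.01)&(P[...,2]<z+.045)&~((P[...,1]>-.19)&(P[...,1]<-.07)&(P[...,0]<.52))
s=P[m];print(len(s),cv2.minAreaRect((s[:,:2]*1000).astype(np.float32)),s[:,2].max())
hsv=cv2.cvtColor(d['pixels'],cv2.COLOR_BGR2HSV)
f=b&(P[...,2]>z-.01)&(P[...,2]<z+.012)&(hsv[...,1]<60)
f=cv2.erode(f.astype(np.uint8),np.ones((3,3)))>0
q=P[f];mu=q.mean(0);A=np.c_[q[:,:2]-mu[:2],np.ones(len(q))];print('floor',len(q),np.linalg.lstsq(A,q[:,2],rcond=None)[0],mu)
# side edges of the rim, and far edge
def edge(val,key,fn,ks,w=.005):
    o=[]
    for k in ks:
        t=val[abs(key-k)<w]
        if len(t)>2:o.append((k,fn(t)))
    o=np.array(o);return np.polyfit(o[:,0],o[:,1],1),o
for nm,a in (('left',edge(s[:,1],s[:,0],np.max,np.arange(.46,.59,.01))),('right',edge(s[:,1],s[:,0],np.min,np.arange(.46,.59,.01))),('far',edge(s[:,0],s[:,1],np.max,np.arange(-.23,-.03,.01)))):
    print(nm,a[0],'at mid',np.polyval(a[0],.5245 if nm!='far' else -.132))
# rack posts/bars in top0/top4, lips
for n in('top0','top4'):
    P=cloud(load(n));print(n)
    for z0,z1,nm in((.24,.26,'bar'),):
        w=P[(P[...,2]>z0)&(P[...,2]<z1)&(P[...,0]>.64)&(P[...,0]<.8)&(P[...,1]>-.32)&(P[...,1]<.05)]
        for x in np.arange(.66,.78,.02):
            t=w[abs(w[:,0]-x)<.01];L=t[t[:,1]>-.1,1];Rr=t[t[:,1]<-.1,1]
            print(x.round(2),'L',L.min().round(4),L.max().round(4),np.median(L).round(4),'R',Rr.min().round(4),Rr.max().round(4),np.median(Rr).round(4),'mid',((np.median(L)+np.median(Rr))/2).round(4),'mid2',((L.min()+L.max()+Rr.min()+Rr.max())/4).round(4))
    for z0,z1 in((.186,.2),(.113,.13)):
        w=P[(P[...,2]>z0)&(P[...,2]<z1)&(P[...,0]>.615)&(P[...,0]<.636)]
        L=w[(w[:,1]>-.1)&(w[:,1]<.03),1];Rr=w[(w[:,1]<-.18)&(w[:,1]>-.29),1]
        if len(L) and len(Rr): print('lip',z0,np.sort(L)[[0,1,-2,-1]],np.sort(Rr)[[0,1,-2,-1]],'mid',(L.min()+L.max()+Rr.min()+Rr.max())/4)
E
```

```text
2374 ((523.3828735351562, -131.39657592773438), (240.83697509765625, 165.3429718017578), 87.59610748291016) 0.17220141495546515
floor 1486 [-0.00619302 -0.0005876   0.13369685] [ 0.52032343 -0.12610278  0.13369685]
left [-0.03552013  0.00638664] at mid -0.012243663580935898
right [-0.05988248 -0.21883416] at mid -0.25024252383722645
far [0.03054661 0.60868487] at mid 0.6046527152702582
top0
0.66 L -0.0136 0.0011 -0.0063 R -0.2759 -0.263 -0.2682 mid -0.1373 mid2 -0.1379
0.68 L -0.0118 -0.0017 -0.0067 R -0.2749 -0.2639 -0.2683 mid -0.1375 mid2 -0.1381
0.7 L -0.0125 -0.0023 -0.0073 R -0.2752 -0.2646 -0.2691 mid -0.1382 mid2 -0.1387
0.72 L -0.013 -0.0028 -0.0079 R -0.2771 -0.2654 -0.2707 mid -0.1393 mid2 -0.1396
0.74 L -0.0135 -0.0056 -0.0086 R -0.2771 -0.2666 -0.2713 mid -0.14 mid2 -0.1407
0.76 L -0.0167 -0.0062 -0.0112 R -0.2782 -0.2666 -0.2709 mid -0.1411 mid2 -0.1419
lip 0.186 [-0.04560827 -0.04542354 -0.01459517 -0.01442953] [-0.26019351 -0.25935821 -0.22844465 -0.22788663] mid -0.13702948387653902
lip 0.113 [-0.04376484 -0.04372839 -0.01412517 -0.01392476] [-0.25956987 -0.25757226 -0.22842196 -0.22821815] mid -0.13636940717235388
top4
0.66 L -0.0136 0.0011 -0.0063 R -0.2746 -0.2632 -0.2681 mid -0.1372 mid2 -0.1376
0.68 L -0.0119 -0.0017 -0.0068 R -0.2754 -0.2644 -0.2689 mid -0.1378 mid2 -0.1384
0.7 L -0.0125 -0.0022 -0.0073 R -0.2755 -0.2646 -0.2693 mid -0.1383 mid2 -0.1387
0.72 L -0.0131 -0.0028 -0.008 R -0.2758 -0.2656 -0.2703 mid -0.1391 mid2 -0.1393
0.74 L -0.0136 -0.0057 -0.0096 R -0.277 -0.2666 -0.2706 mid -0.1401 mid2 -0.1407
0.76 L -0.0167 -0.0062 -0.0112 R -0.2773 -0.2657 -0.2712 mid -0.1412 mid2 -0.1415
lip 0.186 [-0.04550676 -0.04542662 -0.01451262 -0.01431072] [-0.26062612 -0.26043501 -0.22768006 -0.22755797] mid -0.13700038976814333
lip 0.113 [-0.04380869 -0.04341673 -0.01401386 -0.01395008] [-0.25838451 -0.25738305 -0.22893903 -0.22866018] mid -0.13620086445931978
```

>>> {"api": "jog_arm", "payload": {
  "steps": [
    [0, -1.2, 3, 0, 0, 0, 1],
    [8, -0.3, 0, 0, 0, 0, 1],
    [10, -0.35, 0, 0, 0, 0, 1],
    [7, -0.25, 0, 0, 0, 0, 1],
    [0, 0, 0, 0, 0, 0, 1]
  ]
}}

```text
clock: 6.45
position: [0.4758, -0.1301, 0.1453]
tcp_rot: [0.01, 0.576, -0.014, 0.817]
ft_force: [-0.1, 0.1, -1.8]
finger_gap: 0.004
```

```bash
python3 - <<'E'
from h import *
d=grab('top','top5');s=manip.state();print(s['clock'],s['finger_gap'],s['ft_force'],s['position'])
delta(s['position'],Rt(-.0355))
P=cloud(d);z=.1325
b=(P[...,0]>.45)&(P[...,0]<.636)&(P[...,1]>-.26)&(P[...,1]<0)
m=b&(P[...,2]>z+.03)&(P[...,2]<z+.04)&~((P[...,1]>-.19)&(P[...,1]<-.07)&(P[...,0]<.55))
s=P[m];print(len(s),cv2.minAreaRect((s[:,:2]*1000).astype(np.float32)))
cv2.imwrite('pics/t5z.png',cv2.resize(d['pixels'][150:250,300:440],None,fx=5.6,fy=5.6,interpolation=cv2.INTER_CUBIC))
# pan edges and rack edges per side
for x in np.arange(.5,.63,.01):
    t=s[abs(s[:,0]-x)<.006]
    if len(t): print(x.round(2),t[:,1].min().round(4),t[:,1].max().round(4),((t[:,1].min()+t[:,1].max())/2).round(4),'rackmid',(-.1388-(x-.7138)*.035).round(4))
E
```

```text
6.5 0.003587308035180484 [-0.11035439 -0.19888096 -2.05829673] [ 0.47533804 -0.13003705  0.14510153]
dp [0. 0. 0.] rv [-0.0007 -0.0008 -0.0007] | per row [0. 0. 0.] [-0.0007 -0.0008 -0.0007]
535 ((548.9075927734375, -132.54522705078125), (239.18960571289062, 164.90512084960938), 88.02217102050781)
0.5 -0.2505 -0.0117 -0.1311 rackmid -0.1313
0.51 -0.251 -0.012 -0.1315 rackmid -0.1317
0.52 -0.2511 -0.0121 -0.1316 rackmid -0.132
0.53 -0.251 -0.0124 -0.1317 rackmid -0.1324
0.54 -0.2512 -0.0126 -0.1319 rackmid -0.1327
0.55 -0.2516 -0.0128 -0.1322 rackmid -0.1331
0.56 -0.2523 -0.0133 -0.1328 rackmid -0.1334
0.57 -0.2525 -0.0135 -0.133 rackmid -0.1338
0.58 -0.2528 -0.0164 -0.1346 rackmid -0.1341
0.59 -0.2529 -0.0167 -0.1348 rackmid -0.1345
0.6 -0.2539 -0.0169 -0.1354 rackmid -0.1348
0.61 -0.254 -0.0171 -0.1355 rackmid -0.1352
0.62 -0.2541 -0.0173 -0.1357 rackmid -0.1355
```

View pics/t5z.png

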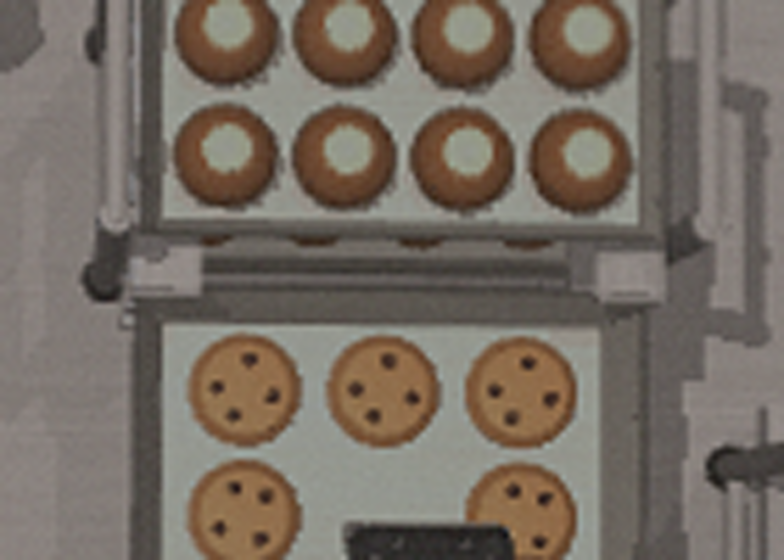

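>>> {"api": "jog_arm", "payload": {
  "steps": [
    [4, -0.14, 0, 0, 0, 0, 1],
    [4, -0.14, 0, 0, 0, 0, 1],
    [2, -0.07, 0, 0, 0, 0, 1],
    [2, -0.07, 0, 0, 0, 0, 1],
    [0, 0, 0, 0, 0, 0, 1]
  ]
}}

```text
clock: 7.12
position: [0.4873, -0.1308, 0.1451]
tcp_rot: [0.011, 0.576, -0.014, 0.817]
ft_force: [-0.2, -0.2, -2.1]
finger_gap: 0.0041
```

>>> {"api": "jog_arm", "payload": {
  "steps": [
    [1.5, -0.05, 0, 0, 0, 0, 1],
    [1.5, -0.05, 0, 0, 0, 0, 1],
    [1.5, -0.05, 0, 0, 0, 0, 1],
    [1.5, -0.05, 0, 0, 0, 0, 1],
    [0, 0, 0, 0, 0, 0, 1]
  ]
}}

```text
clock: 7.75
position: [0.4935, -0.131, 0.1452]
tcp_rot: [0.011, 0.576, -0.014, 0.817]
ft_force: [-1.1, 1.0, -1.7]
finger_gap: 0.0037
```

>>> {"api": "jog_arm", "payload": {
  "steps": [
    [1.5, -0.05, 0, 0, 0, 0, 1],
    [1.5, -0.05, 0, 0, 0, 0, 1],
    [1.5, -0.05, 0, 0, 0, 0, 1],
    [1.5, -0.05, 0, 0, 0, 0, 1],
    [0, 0, 0, 0, 0, 0, 1]
  ]
}}

```text
clock: 8.38
position: [0.4995, -0.1312, 0.1452]
tcp_rot: [0.011, 0.576, -0.014, 0.817]
ft_force: [-0.7, -1.0, -1.9]
finger_gap: 0.0041
```

>>> {"api": "jog_arm", "payload": {
  "steps": [
    [2, -0.07, 0, 0, 0, 0, 1],
    [2, -0.07, 0, 0, 0, 0, 1],
    [2, -0.07, 0, 0, 0, 0, 1],
    [2, -0.07, 0, 0, 0, 0, 1],
    [0, 0, 0, 0, 0, 0, 1]
  ]
}}

```text
clock: 9.0
position: [0.5076, -0.1315, 0.1452]
tcp_rot: [0.011, 0.576, -0.014, 0.817]
ft_force: [-0.5, -0.6, -2.5]
finger_gap: 0.0036
```

```bash
cat > chk.py <<'E'
from h import *
import sys
n=sys.argv[1];z=float(sys.argv[2])
d=grab('top',n);s=manip.state();print(s['clock'],s['finger_gap'],s['ft_force'],s['position'],s['joint_positions'].round(2))
x=s['position'][0];P=cloud(d)
m=(P[...,2]>z+.025)&(P[...,2]<z+.042)&(P[...,1]>-.27)&(P[...,1]<.01)
q=P[m]
for xx in np.arange(x-.01,.63,.01):
    t=q[abs(q[:,0]-xx)<.006]
    if len(t): print(xx.round(3),t[:,1].min().round(4),t[:,1].max().round(4),((t[:,1].min()+t[:,1].max())/2).round(4),'rackmid',(-.1388-(xx-.7138)*.035).round(4))
cv2.imwrite(f'pics/{n}z.png',cv2.resize(d['pixels'][130:260,300:440],None,fx=4.5,fy=4.5,interpolation=cv2.INTER_CUBIC))
E
python3 chk.py top6 .1325
```

```text
9.05 0.0035320473436060403 [-0.29398404  0.26008392 -2.28858441] [ 0.50745271 -0.1314703   0.14513598] [-0.86  0.13  1.12  2.3  -0.43  0.48  0.56]
0.497 -0.2505 -0.0118 -0.1311 rackmid -0.1312
0.507 -0.2507 -0.0118 -0.1312 rackmid -0.1316
0.517 -0.251 -0.0122 -0.1316 rackmid -0.1319
0.527 -0.2513 -0.0125 -0.1319 rackmid -0.1323
0.537 -0.2522 -0.0125 -0.1323 rackmid -0.1326
0.547 -0.2547 -0.0154 -0.135 rackmid -0.133
0.557 -0.2554 -0.0157 -0.1356 rackmid -0.1333
0.567 -0.2554 -0.016 -0.1357 rackmid -0.1337
0.577 -0.2552 -0.0163 -0.1358 rackmid -0.134
0.587 -0.2562 -0.0166 -0.1364 rackmid -0.1344
0.597 -0.2563 -0.0168 -0.1365 rackmid -0.1347
0.607 -0.2569 -0.017 -0.1369 rackmid -0.1351
0.617 -0.2578 -0.0174 -0.1376 rackmid -0.1354
0.627 -0.0234 -0.015 -0.0192 rackmid -0.1358
```

View pics/top6z.png

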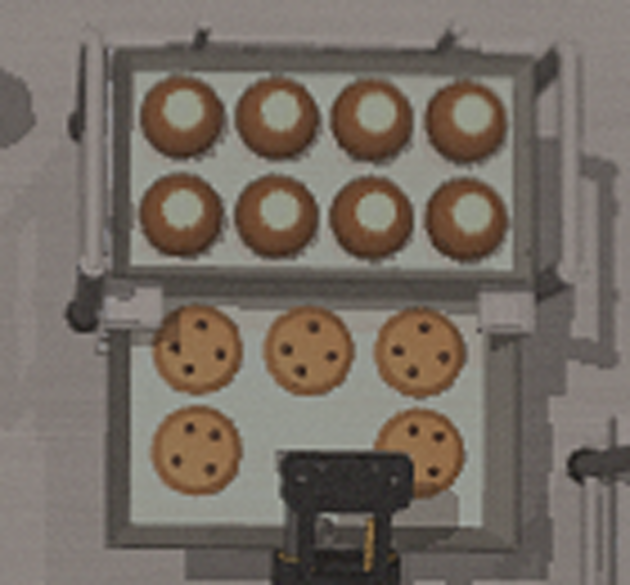

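>>> {"api": "jog_arm", "payload": {
  "steps": [
    [3, -0.1, 0, 0, 0, 0, 1],
    [3, -0.1, 0, 0, 0, 0, 1],
    [3, -0.1, 0, 0, 0, 0, 1],
    [3, -0.1, 0, 0, 0, 0, 1],
    [3, -0.1, 0, 0, 0, 0, 1]
  ]
}}

```text
clock: 9.68
position: [0.5227, -0.1319, 0.1451]
tcp_rot: [0.011, 0.576, -0.014, 0.817]
ft_force: [0.1, 0.7, -2.1]
finger_gap: 0.004
```

>>> {"api": "jog_arm", "payload": {
  "steps": [
    [3, -0.1, 0, 0, 0, 0, 1],
    [3, -0.1, 0, 0, 0, 0, 1],
    [3, -0.1, 0, 0, 0, 0, 1],
    [3, -0.1, 0, 0, 0, 0, 1],
    [0, 0, 0, 0, 0, 0, 1]
  ]
}}

```text
clock: 10.3
position: [0.5346, -0.1323, 0.1451]
tcp_rot: [0.011, 0.576, -0.014, 0.817]
ft_force: [0.6, 0.5, -1.8]
finger_gap: 0.0042
```

```bash
python3 chk.py top7 .1325
```

```text
10.35 0.003681199248426029 [-0.29486907 -0.21719632 -2.38898288] [ 0.53442633 -0.13231565  0.14511666] [-0.76  0.2   1.04  2.25 -0.53  0.5   0.64]
0.524 -0.2514 -0.0335 -0.1424 rackmid -0.1322
0.534 -0.2511 -0.0126 -0.1318 rackmid -0.1325
0.544 -0.252 -0.0128 -0.1324 rackmid -0.1329
0.554 -0.2522 -0.0157 -0.134 rackmid -0.1332
0.564 -0.2524 -0.0159 -0.1341 rackmid -0.1336
0.574 -0.2529 -0.0163 -0.1346 rackmid -0.1339
0.584 -0.2553 -0.0165 -0.1359 rackmid -0.1343
0.594 -0.2563 -0.0166 -0.1365 rackmid -0.1346
0.604 -0.2562 -0.017 -0.1366 rackmid -0.135
0.614 -0.2566 -0.0173 -0.1369 rackmid -0.1353
0.624 -0.2566 -0.0176 -0.1371 rackmid -0.1357
```

>>> {"api": "jog_arm", "payload": {
  "steps": [
    [4, 0, 0, 0, 0, 0, 1],
    [4, 0, 0, 0, 0, 0, 1],
    [4, -0.1, 0, 0, 0, 0, 1],
    [4, -0.1, 0, 0, 0, 0, 1],
    [4, -0.14, 0, 0, 0, 0, 1]
  ]
}}

```text
clock: 10.98
position: [0.5547, -0.1327, 0.1451]
tcp_rot: [0.011, 0.576, -0.014, 0.817]
ft_force: [-0.7, 0.6, -2.5]
finger_gap: 0.0036
```

>>> {"api": "jog_arm", "payload": {
  "steps": [
    [4, -0.14, 0, 0, 0, 0, 1],
    [4, -0.14, 0, 0, 0, 0, 1],
    [4, -0.14, 0, 0, 0, 0, 1],
    [4, -0.14, 0, 0, 0, 0, 1],
    [0, 0, 0, 0, 0, 0, 1]
  ]
}}

```text
clock: 11.6
position: [0.5707, -0.1332, 0.1451]
tcp_rot: [0.011, 0.576, -0.014, 0.817]
ft_force: [0.7, 0.4, -2.9]
finger_gap: 0.0036
```

```bash
python3 chk.py top8 .1325
```

```text
11.65 0.0032612656642550127 [-0.17824943  0.12373249 -1.73464732] [ 0.57045298 -0.13323994  0.14510132] [-0.68  0.28  0.96  2.18 -0.61  0.53  0.69]
0.56 -0.2522 -0.0134 -0.1328 rackmid -0.1334
0.57 -0.2524 -0.0134 -0.1329 rackmid -0.1338
0.58 -0.2537 -0.0137 -0.1337 rackmid -0.1341
0.59 -0.253 -0.0142 -0.1336 rackmid -0.1345
0.6 -0.253 -0.017 -0.135 rackmid -0.1348
0.61 -0.2547 -0.0172 -0.136 rackmid -0.1352
0.62 -0.2548 -0.0174 -0.1361 rackmid -0.1355
```

View pics/top8z.png

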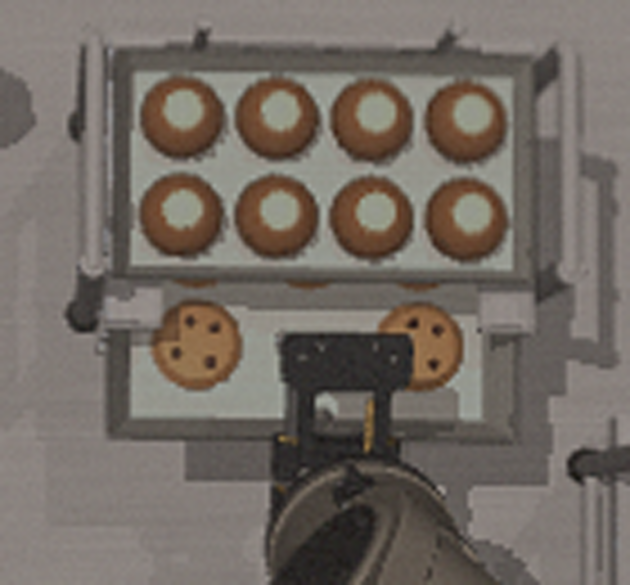

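>>> {"api": "jog_arm", "payload": {
  "steps": [
    [4, -0.14, 0, 0, 0, 0, 1],
    [4, -0.14, 0, 0, 0, 0, 1],
    [4, -0.14, 0, 0, 0, 0, 1],
    [4, -0.14, 0, 0, 0, 0, 1],
    [4, -0.14, 0, 0, 0, 0, 1]
  ]
}}

```text
clock: 12.28
position: [0.5907, -0.1338, 0.1451]
tcp_rot: [0.011, 0.576, -0.014, 0.817]
ft_force: [0.2, 0.0, -1.3]
finger_gap: 0.0038
```

>>> {"api": "jog_arm", "payload": {
  "steps": [
    [4, -0.14, 0, 0, 0, 0, 1],
    [4, -0.14, 0, 0, 0, 0, 1],
    [3, -0.1, 0, 0, 0, 0, 1],
    [2, -0.07, 0, 0, 0, 0, 1],
    [0, 0, 0, 0, 0, 0, 1]
  ]
}}

```text
clock: 12.9
position: [0.6035, -0.1343, 0.1451]
tcp_rot: [0.011, 0.576, -0.014, 0.817]
ft_force: [-0.5, 0.1, -2.6]
finger_gap: 0.0036
```

```bash
python3 chk.py top9 .1325; python3 - <<'E'
from h import *
d=grab('side','side9');cv2.imwrite('pics/s9z.png',cv2.resize(d['pixels'][140:280,250:400],None,fx=4.2,fy=4.2,interpolation=cv2.INTER_CUBIC))
E
```

```text
12.95 0.003692263681647863 [-0.59563024  1.06888059 -1.92592155] [ 0.60343096 -0.13434329  0.14515331] [-0.62  0.34  0.92  2.11 -0.66  0.56  0.71]
0.593 -0.2533 -0.017 -0.1351 rackmid -0.1346
0.603 -0.2536 -0.017 -0.1353 rackmid -0.1349
0.613 -0.2541 -0.0173 -0.1357 rackmid -0.1353
0.623 -0.2539 -0.015 -0.1344 rackmid -0.1356
```

View pics/s9z.png

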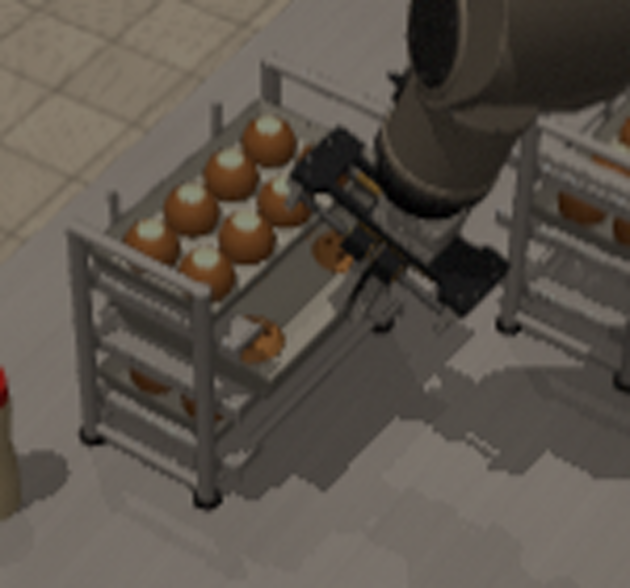

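View pics/top9z.png

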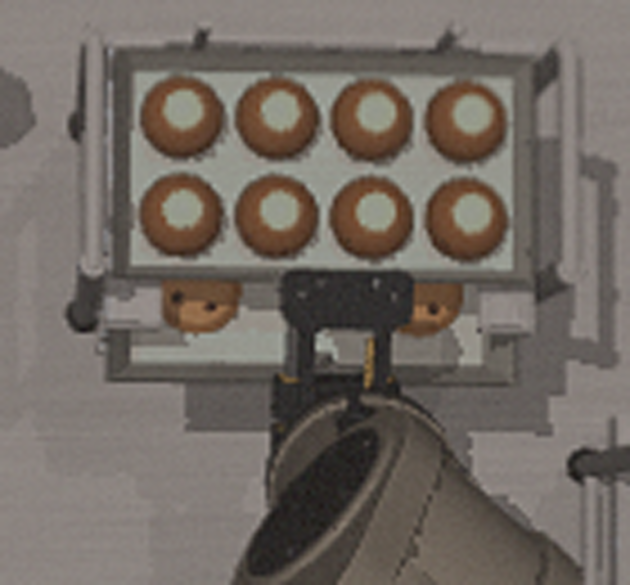

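```bash
python3 - <<'E'
from h import *
s=manip.state();p=s['position'];r=R.from_quat(s['tcp_rot'])
for n in('top9','side9'):
    d=load(n);P=cloud(d)
    L=r.inv().apply((P.reshape(-1,3)-p))
    m=(L[:,0]<-.03)&(L[:,0]>-.2)&(abs(L[:,1])<.06)&(L[:,2]>.02)&(L[:,2]<.12)&(d['pixels'].reshape(-1,3).max(1)<50)
    q=L[m];print(n,len(q))
    for z0 in np.arange(.02,.12,.01):
        t=q[(q[:,2]>z0)&(q[:,2]<=z0+.01)]
        if len(t): print(z0.round(3),len(t),'x %.3f..%.3f y %.3f..%.3f'%(t[:,0].min(),t[:,0].max(),t[:,1].min(),t[:,1].max()),'minz world',(r.apply(t)+p)[:,2].min())
E
```

```text
top9 341
0.02 68 x -0.143..-0.100 y -0.035..0.031 minz world 0.24703453290074887
0.03 16 x -0.146..-0.131 y -0.024..0.021 minz world 0.2809175142648067
0.04 25 x -0.144..-0.114 y -0.023..0.021 minz world 0.26735334778577863
0.05 26 x -0.144..-0.116 y -0.025..0.020 minz world 0.27197575003069413
0.06 73 x -0.145..-0.135 y -0.034..0.030 minz world 0.29361447838677246
0.07 71 x -0.147..-0.133 y -0.033..0.031 minz world 0.2942053576601443
0.08 62 x -0.147..-0.133 y -0.035..0.031 minz world 0.30039725431367176
side9 256
0.02 26 x -0.196..-0.102 y 0.010..0.036 minz world 0.2485201078611206
0.03 18 x -0.148..-0.103 y -0.026..0.027 minz world 0.2528145501709343
0.04 26 x -0.149..-0.110 y -0.023..0.030 minz world 0.26315574647102996
0.05 35 x -0.146..-0.104 y -0.026..0.028 minz world 0.262622662603264
0.06 67 x -0.148..-0.032 y -0.056..0.055 minz world 0.19682541952721322
0.07 56 x -0.149..-0.035 y -0.029..0.040 minz world 0.2030681598355859
0.08 28 x -0.150..-0.043 y -0.029..0.036 minz world 0.2132235465443808
```

>>> {"api": "jog_arm", "payload": {
  "steps": [
    [2, -0.07, 0, 0, 0, 0, 1],
    [2, -0.07, 0, 0, 0, 0, 1],
    [2, -0.07, 0, 0, 0, 0, 1],
    [1.5, -0.05, 0, 0, 0, 0, 1],
    [1.5, -0.05, 0, 0, 0, 0, 1]
  ]
}}

```text
clock: 13.62
position: [0.6126, -0.1346, 0.1451]
tcp_rot: [0.011, 0.576, -0.014, 0.817]
ft_force: [0.3, -0.4, -3.5]
finger_gap: 0.0036
```

>>> {"api": "jog_arm", "payload": {
  "steps": [
    [1.5, -0.05, 0, 0, 0, 0, 1],
    [1.5, -0.05, 0, 0, 0, 0, 1],
    [1.5, -0.05, 0, 0, 0, 0, 1],
    [1.5, -0.05, 0, 0, 0, 0, 1],
    [0, 0, 0, 0, 0, 0, 1]
  ]
}}

```text
clock: 14.25
position: [0.6185, -0.1348, 0.1452]
tcp_rot: [0.011, 0.576, -0.014, 0.817]
ft_force: [-0.1, 0.2, -2.2]
finger_gap: 0.0039
```

>>> {"api": "jog_arm", "payload": {
  "steps": [
    [1, -0.04, 0, 0, 0, 0, 1],
    [1, -0.04, 0, 0, 0, 0, 1],
    [1, -0.04, 0, 0, 0, 0, 1],
    [1, -0.04, 0, 0, 0, 0, 1],
    [0, 0, 0, 0, 0, 0, 1]
  ]
}}

```text
clock: 14.88
position: [0.6225, -0.1349, 0.1451]
tcp_rot: [0.011, 0.576, -0.014, 0.817]
ft_force: [0.3, -0.4, -1.9]
finger_gap: 0.0037
```

>>> {"api": "jog_arm", "payload": {
  "steps": [
    [0.8, -0.03, 0, 0, 0, 0, 1],
    [0.8, -0.03, 0, 0, 0, 0, 1],
    [0.8, -0.03, 0, 0, 0, 0, 1],
    [0, 0, 0, 0, 0, 0, 1]
  ]
}}

```text
clock: 15.38
position: [0.6249, -0.1351, 0.1452]
tcp_rot: [0.011, 0.576, -0.014, 0.817]
ft_force: [0.2, 0.3, -2.3]
finger_gap: 0.0037
```

>>> {"api": "jog_arm", "payload": {
  "steps": [
    [0.8, -0.03, 0, 0, 0, 0, 1],
    [0.8, -0.03, 0, 0, 0, 0, 1],
    [0, 0, 0, 0, 0, 0, 1]
  ]
}}

```text
clock: 15.75
position: [0.6265, -0.1351, 0.1452]
tcp_rot: [0.011, 0.576, -0.014, 0.817]
ft_force: [0.1, 0.1, -3.3]
finger_gap: 0.0034
```

>>> {"api": "jog_arm", "payload": {
  "steps": [
    [0.8, -0.03, 0, 0, 0, 0, 1],
    [0.8, -0.03, 0, 0, 0, 0, 1],
    [0, 0, 0, 0, 0, 0, 1]
  ]
}}

```text
clock: 16.12
position: [0.6281, -0.1352, 0.1452]
tcp_rot: [0.011, 0.576, -0.014, 0.817]
ft_force: [-0.3, -0.2, -1.8]
finger_gap: 0.004
```

>>> {"api": "jog_arm", "payload": {
  "steps": [
    [0.8, -0.03, 0, 0, 0, 0, 1],
    [0.8, -0.03, 0, 0, 0, 0, 1],
    [0, 0, 0, 0, 0, 0, 1]
  ]
}}

```text
clock: 16.5
position: [0.6296, -0.1352, 0.1451]
tcp_rot: [0.011, 0.576, -0.014, 0.817]
ft_force: [0.2, -0.2, -2.7]
finger_gap: 0.0039
```

>>> {"api": "jog_arm", "payload": {
  "steps": [
    [0.7, -0.02, 0, 0, 0, 0, 1],
    [0.7, -0.02, 0, 0, 0, 0, 1],
    [0, 0, 0, 0, 0, 0, 1]
  ]
}}

```text
clock: 16.88
position: [0.6301, -0.1352, 0.1446]
tcp_rot: [0.011, 0.576, -0.014, 0.817]
ft_force: [-7.1, 0.1, -0.8]
finger_gap: 0.0036
```

>>> {"api": "jog_arm", "payload": {
  "steps": [
    [-2.2, 0.08, 0, 0, 0, 0, 1],
    [0, 0, -2, 0, 0, 0, 1],
    [0, 0, -2.5, 0, 0, 0, 1],
    [0, 0, -2.5, 0, 0, 0, 1],
    [0, 0, 0, 0, 0, 0, 1]
  ]
}}

```text
clock: 17.5
position: [0.6288, -0.1352, 0.1379]
tcp_rot: [0.011, 0.576, -0.014, 0.817]
ft_force: [0.9, 0.3, -1.9]
finger_gap: 0.0041
```

>>> {"api": "jog_arm", "payload": {
  "steps": [
    [0, 0, -1, 0, 0, 0, 1],
    [0, 0, -1, 0, 0, 0, 1],
    [0, 0, 0, 0, 0, 0, 1]
  ]
}}

```text
clock: 17.88
position: [0.6288, -0.1352, 0.1361]
tcp_rot: [0.011, 0.576, -0.014, 0.817]
ft_force: [0.3, 0.7, -2.3]
finger_gap: 0.0037
```

>>> {"api": "jog_arm", "payload": {
  "steps": [
    [0, 0, -0.8, 0, 0, 0, 1],
    [0, 0, -0.8, 0, 0, 0, 1],
    [0, 0, 0, 0, 0, 0, 1]
  ]
}}

```text
clock: 18.25
position: [0.6288, -0.1352, 0.1345]
tcp_rot: [0.011, 0.576, -0.014, 0.817]
ft_force: [-0.8, 0.2, -1.9]
finger_gap: 0.0036
```

>>> {"api": "jog_arm", "payload": {
  "steps": [
    [0, 0, -0.7, 0, 0, 0, 1],
    [0, 0, -0.7, 0, 0, 0, 1],
    [0, 0, 0, 0, 0, 0, 1]
  ]
}}

```text
clock: 18.62
position: [0.6288, -0.1352, 0.1331]
tcp_rot: [0.011, 0.576, -0.014, 0.817]
ft_force: [-0.3, -0.6, -1.5]
finger_gap: 0.0039
```

```bash
python3 chk.py top10 .121; python3 - <<'E'
from h import *
d=grab('side','side10');cv2.imwrite('pics/s10z.png',cv2.resize(d['pixels'][140:280,250:400],None,fx=4.2,fy=4.2,interpolation=cv2.INTER_CUBIC))
E
```

```text
18.675 0.0038073150273937313 [-0.50658231  0.30831682 -1.72581203] [ 0.62882891 -0.13517651  0.1331251 ] [-0.56  0.4   0.86  2.07 -0.72  0.56  0.74]
0.619 -0.2543 -0.0153 -0.1348 rackmid -0.1355
0.629 -0.2071 -0.0153 -0.1112 rackmid -0.1358
```

View pics/s10z.png

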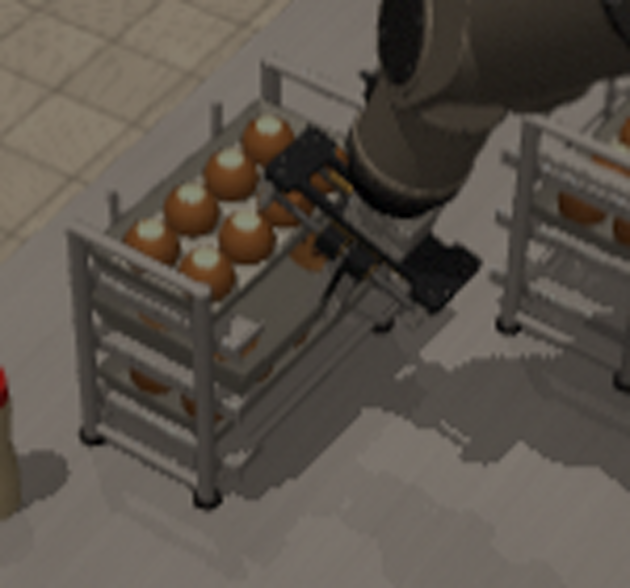

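>>> {"api": "jog_arm", "payload": {
  "steps": [
    [0, 0, -0.6, 0, 0, 0, 1],
    [0, 0, -0.6, 0, 0, 0, 1],
    [0, 0, 0, 0, 0, 0, 1]
  ]
}}

```text
clock: 19.1
position: [0.629, -0.1353, 0.1322]
tcp_rot: [0.011, 0.576, -0.014, 0.818]
ft_force: [-1.9, -0.2, 3.1]
finger_gap: 0.0035
```

>>> {"api": "jog_arm", "payload": {
  "steps": [
    [0, 0, 0.5, 0, 0, 0, 1],
    [0, 0, 0, 0, 0, 0, 0.85],
    [0, 0, 0, 0, 0, 0, 0.75],
    [0, 0, 0, 0, 0, 0, 0.72],
    [0, 0, 0, 0, 0, 0, 0.72]
  ]
}}

```text
clock: 19.73
position: [0.6289, -0.1352, 0.1325]
tcp_rot: [0.011, 0.576, -0.014, 0.817]
ft_force: [-0.7, 0.4, -0.6]
finger_gap: 0.0135
```

```bash
python3 chk.py top11 .120; python3 - <<'E'
from h import *
d=grab('side','side11');cv2.imwrite('pics/s11z.png',cv2.resize(d['pixels'][140:280,250:400],None,fx=4.2,fy=4.2,interpolation=cv2.INTER_CUBIC))
E
```

```text
19.775 0.013270810672109012 [0.56324686 0.36758758 0.52654121] [ 0.62886084 -0.13516671  0.13248674] [-0.56  0.4   0.86  2.07 -0.72  0.56  0.74]
0.619 -0.2544 -0.0154 -0.1349 rackmid -0.1355
0.629 -0.232 -0.0154 -0.1237 rackmid -0.1358
```

View pics/top11z.png

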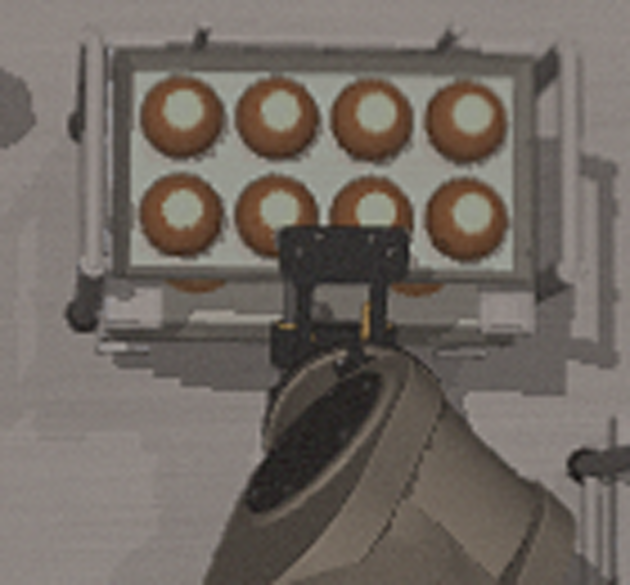

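>>> {"api": "jog_arm", "payload": {
  "steps": [
    [-1.8, 0.06, 5, 0, 0, 0, 0.72],
    [-2.9, 0.1, 8, 0, 0, 0, 0.72],
    [-3.6, 0.12, 10, 0, 0, 0, 0.72],
    [-3.6, 0.12, 10, 0, 0, 0, 0.72],
    [0, 0, 0, 0, 0, 0, 0.72]
  ]
}}

```text
clock: 20.45
position: [0.6172, -0.1346, 0.1665]
tcp_rot: [0.011, 0.575, -0.014, 0.818]
ft_force: [-0.9, -0.4, 0.2]
finger_gap: 0.0134
```

>>> {"api": "jog_arm", "payload": {
  "steps": [
    [-15, 0.5, 6, 0, 0, 0, 0.72],
    [-30, 1, 6, 0, 0, 0, 0.72],
    [-40, 1.4, 0, 0, 0, 0, 0.72],
    [-40, 1.4, 0, 0, 0, 0, 0.72],
    [0, 0, 0, 0, 0, 0, 0.72]
  ]
}}

```text
clock: 21.08
position: [0.5046, -0.1288, 0.1777]
tcp_rot: [0.013, 0.58, -0.012, 0.814]
ft_force: [0.7, -0.1, -0.8]
finger_gap: 0.013
```

```bash
python3 chk.py top12 .120; python3 - <<'E'
from h import *
d=grab('side','side12');cv2.imwrite('pics/s12z.png',cv2.resize(d['pixels'][140:280,250:400],None,fx=4.2,fy=4.2,interpolation=cv2.INTER_CUBIC))
P=cloud(load('top12'))
# visible near rim strip and lips
for z0,z1 in((.112,.13),(.13,.145),(.145,.165)):
  for y in np.arange(-.27,.0,.02):
    t=P[(P[...,2]>z0)&(P[...,2]<z1)&(abs(P[...,1]-y)<.01)&(P[...,0]>.58)&(P[...,0]<.68)]
    if len(t): print(z0,y.round(2),len(t),'x',t[:,0].min().round(4),t[:,0].max().round(4),'z',t[:,2].min().round(4),t[:,2].max().round(4))
E
```

```text
21.125 0.01303724909837072 [0.49219782 0.12823076 0.42939637] [ 0.50579847 -0.12845508  0.17801878] [-0.98 -0.01  1.18  2.27 -0.09  0.55  0.23]
0.616 -0.2541 -0.0941 -0.1741 rackmid -0.1354
0.626 -0.2539 -0.0154 -0.1347 rackmid -0.1357
0.112 -0.25 1 x 0.6417 0.6417 z 0.1194 0.1194
0.112 -0.23 75 x 0.6299 0.655 z 0.1181 0.1295
0.112 -0.21 59 x 0.6302 0.655 z 0.1177 0.1292
0.112 -0.19 60 x 0.6307 0.6558 z 0.118 0.1297
0.112 -0.17 72 x 0.6313 0.6574 z 0.1163 0.1299
0.112 -0.15 63 x 0.6315 0.6574 z 0.1151 0.1297
0.112 -0.13 65 x 0.6348 0.658 z 0.1174 0.1298
0.112 -0.11 73 x 0.6324 0.6608 z 0.1161 0.1294
0.112 -0.09 66 x 0.6332 0.6605 z 0.1194 0.1287
0.112 -0.07 61 x 0.6338 0.6611 z 0.1169 0.1298
0.112 -0.05 29 x 0.6368 0.6617 z 0.1209 0.1294
0.112 -0.01 16 x 0.6277 0.6549 z 0.1161 0.1287
0.13 -0.27 1 x 0.6409 0.6409 z 0.1428 0.1428
0.13 -0.23 8 x 0.6261 0.6296 z 0.1326 0.1391
0.13 -0.21 19 x 0.6264 0.6544 z 0.1305 0.1422
0.13 -0.19 18 x 0.6266 0.6549 z 0.1301 0.1444
0.13 -0.17 12 x 0.6269 0.6473 z 0.1306 0.1439
0.13 -0.15 13 x 0.6275 0.6557 z 0.13 0.1436
0.13 -0.13 15 x 0.628 0.6454 z 0.
[... 184 characters left out ...]
11 0.1442
0.13 -0.03 2 x 0.6302 0.6305 z 0.1429 0.1432
0.13 -0.01 4 x 0.6494 0.6524 z 0.1377 0.1441
0.145 -0.25 18 x 0.616 0.6224 z 0.1459 0.1574
0.145 -0.23 22 x 0.6165 0.623 z 0.1458 0.1603
0.145 -0.21 23 x 0.6164 0.6232 z 0.1455 0.1595
0.145 -0.19 20 x 0.6171 0.6237 z 0.1477 0.1586
0.145 -0.17 16 x 0.6198 0.6269 z 0.1455 0.1617
0.145 -0.15 17 x 0.6206 0.6275 z 0.1456 0.1596
0.145 -0.13 16 x 0.621 0.6276 z 0.1452 0.1581
0.145 -0.11 17 x 0.6216 0.6281 z 0.1461 0.157
0.145 -0.09 15 x 0.6217 0.6255 z 0.15 0.1611
0.145 -0.07 20 x 0.6227 0.6294 z 0.1453 0.1568
0.145 -0.05 18 x 0.6226 0.6295 z 0.1457 0.1608
0.145 -0.03 22 x 0.6236 0.63 z 0.1466 0.158
0.145 -0.01 9 x 0.6237 0.6528 z 0.1466 0.1648
```

View pics/s12z.png

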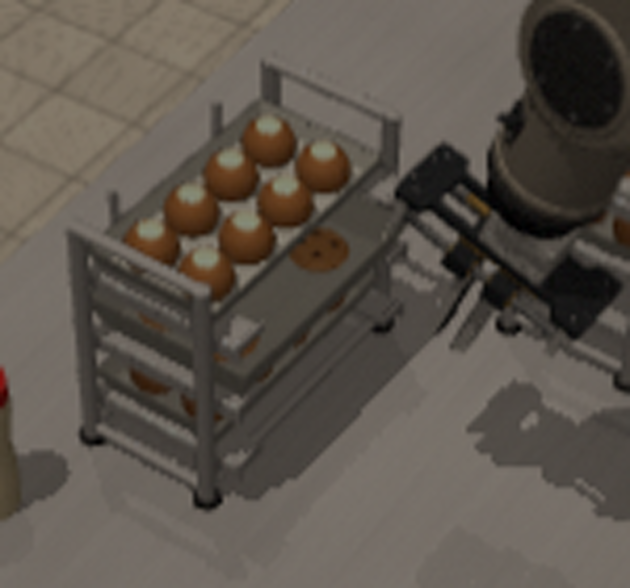

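View pics/top12z.png

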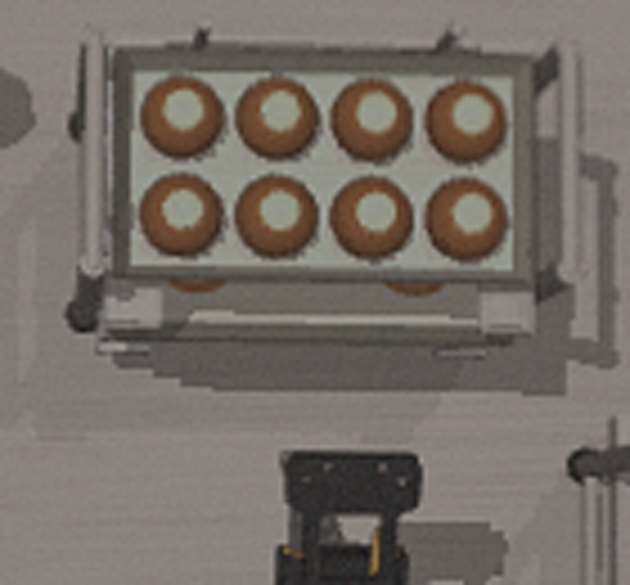

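```bash
python3 - <<'E'
from h import *
d=load('top12');P=cloud(d);hsv=cv2.cvtColor(d['pixels'],cv2.COLOR_BGR2HSV)
y=P[...,1];x=P[...,0]+ -.035*(y+.1355)
for b in np.arange(.617,.66,.003):
    m=(abs(x-b)<.0015)&(y>-.22)&(y<-.05)&(P[...,2]>.1)&(P[...,2]<.18)
    if m.sum(): print(b.round(3),m.sum(),np.percentile(P[m][:,2],[10,50,90]).round(4))
E
```

```text
0.62 53 [0.1523 0.1561 0.1593]
0.623 64 [0.1508 0.1538 0.1563]
0.626 43 [0.1435 0.1479 0.1519]
0.629 49 [0.1364 0.1409 0.1443]
0.632 55 [0.128  0.1311 0.135 ]
0.635 63 [0.1211 0.1244 0.1275]
0.638 64 [0.1213 0.1245 0.1282]
0.641 66 [0.1214 0.1254 0.1282]
0.644 73 [0.1215 0.1248 0.1278]
0.647 69 [0.1215 0.1245 0.1281]
0.65 67 [0.1203 0.124  0.1284]
0.653 79 [0.1219 0.1261 0.1308]
0.656 74 [0.1212 0.1261 0.1341]
0.659 26 [0.1224 0.1267 0.1337]
```

View pics/top12.png

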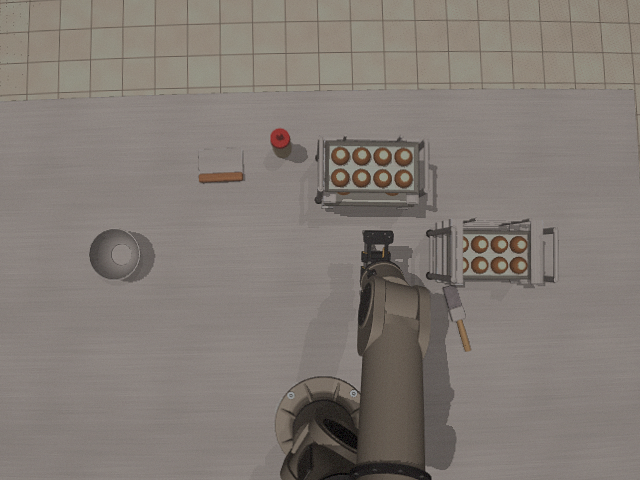

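The top view shows the pan seated at about (372,200) under the top tray. The bottle (280,138), scraper (221,165), bowl (115,254) and brush (457,318) have not moved, and the gripper is clear of everything.

```bash
python3 - <<'E'
from bench import manip
s=manip.state();print(s['clock'],s['ft_force'],abs(s['qvel']).max());print(manip.hand_in())
E
```

```text
21.175 [ 0.98237207  0.54090753 -0.38813333] 0.04351776223024952
the job is handed in; nothing more can be done
None
```

The pan is on the free middle pair of runners in the rack straight ahead, lying flat behind the front lips and released. I handed the job in at about 21 s; the hand-in reports no verdict.

**What I did:**
- I pinched the pan by its near wall along the wall's lean and carried it level to the rack. I fed it in with its underside above the lips.
- The rods showed up as a contact of about 7 N. I backed off about 1 mm, lowered the pan onto the ledges (about 5 N at touch), opened the fingers and drew back.

**Last checks:**

| Check | Measured | Needed |
|---|---|---|
| Pan floor height | about 0.1245 m, flat, so underside about 0.1205 m | 0.117–0.123 m |
| Depth of the pan's centre in the rack | about -10 mm | within ±20 mm |
| Sideways offset | within about 1 mm | within ±12 mm |

- The last top image shows the gripper clear of everything, with the trays and bench items where they were.
- **Less certain:** single readings of the pan's sideways position scattered by 1 to 2 mm from pixel noise. The depth comes from the camera, since the back of the pan is hidden under the top tray.
- The arm still had a slight residual joint motion (0.04 rad/s) when I handed in.

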